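# Set the bathroom supply valve and lock it with its keeper bar

## Robot

A 6-joint arm with a two-finger parallel gripper is mounted at the origin on the work surface. World frame = base frame: x ahead of the robot, y to its left, z up, the work surface at z = 0. Lengths are in mm, angles in rad, forces in N, time in s.
With the tool pointing down it reaches from about 375 to 900 mm from the base axis. Payload 3.1 kg.
Tool frame: the origin (TCP) lies between the finger pads; the fingertips stand 17 mm ahead of it and the grasp point (between the pads) lies 2 mm behind it; z points along the fingers, y is the line along which they close (so a half turn about z gives the same grasp; the last joint's range is limited). The gripper opens to 87 mm and grips with 3 to 60 N. Pads are 19 mm wide; open, the fingers measure 117 mm over their backs; the gripper's body (75 mm by 190 mm) begins 51 mm behind the grasp point.
Start: joints at [1.04, 0.527, 1.433, -0, 1.181, -0.178], TCP at [215.326, 586.712, 239.548] pointing down, gripper open.
Joint ranges: [-3.08, 3.08], [-0.75, 2.2], [0.22, 2.44], [-1.43, 4.57], [0, 2.65], [-2.85, 2.85]. Speed limits (rad/s): [2.79, 2.79, 3.14, 3.14, 3.14, 3.14].

## Interface

Orientations are given as a unit quaternion [x, y, z, w].
In Python, from cell import env gives the robot as it stands.
- The arm moves only by the tool arm_command, never from a script. Its argument "moves" is a list that holds one entry, the list of rows, each a list of 4 numbers: the shift along the tool's x, y, z in mm, then the turn about the tool's z in degrees. A call has 1 to 12 rows; each row is the pose to reach, as a shift and turn from the pose commanded when the call began, along the tool's axes at that moment; what a row does not reach only later rows make up. A row lasts 1/10 s, in which the tool goes at most 50 mm and 8.59 degrees, less where a joint would pass 70% of its speed; a pose out of reach is approached as far as the arm can. A call with a gripper value outside its range is refused whole. "fingers" is the opening, from 0 (shut) to 1 (fully open), set as the call begins (left out, the last holds). The fingers move at their own pace and stop on an object; the grip force is fixed at half the most. Time passes only in rows, so rows that repeat a pose let the fingers close. It gives the time, the measured TCP pose, the force, the opening and the grip force at its end, in the units of the state.
- env.observe(): the state, without advancing time (a new reading comes with each control period).
- env.grab_frame(name): name is "scene" or "side" or "wrist"; returns a dict with "color" (400x640x3 uint8, red, green, blue), "depth" (400x640 float32, mm along the optical axis (not along the pixel's ray), 0 where there is no reading), "fx", "fy", "cx", "cy" (pixels), "rvec" (rotation vector, rad) and "tvec" (3), from world to camera coordinates, as OpenCV has them; the wrist camera has in their place "tool_from_camera" (4x4, takes a point from camera to tool coordinates, whose origin is the TCP and whose axes are the flange's). Camera axes: x right, y down, z forward; pixel columns grow to the right and rows downward; lengths in mm; the calibration is good to about 2 mm. A picture is of the moment at which its call begins: read the wrist's pose just before it.
- env.sign_off(): hands the job in; it is judged then, once.
Trained networks look in the newest picture that a camera, given by its name, has taken for a name from the list of things; names that differ only in an ending like _2 or _b are one class to them, and where a whole thing is asked for, a point or a joint stands for the part that bears it (a point fixed in the world has none). Each returns a list of dicts, best first, with "score" (0 to 1); they miss things now and then, are a little off and sometimes report something else, mostly with a low value. They report only what shows in the picture. A call takes as long as a camera call.
- env.silhouettes(camera, name): "mask" (400x640 bool, what is visible of it).
- env.spot_point(camera, name): "xyz" ([x, y, z] in mm, in world coordinates, good to about 4 mm: a listed point, or the origin of a listed thing).
The state is a dict: "time_s": time; "joint_pos": joint angles; "qd": joint speeds; "joint_torque": joint torques, N m; "eef_pos": TCP position; "eef_rot": TCP orientation; "wrist_force": force on the tool from outside, world axes, zero at the start; "wrist_torque": the same for the moment, N m; "grip_width": opening from 0.0 (shut) to 1.0 (fully open); "grip_force": force on a finger pad.
Only numpy, scipy, OpenCV 4.12 (cv2) and the standard library are available. Lean on these libraries where they do the work, as an engineer would, in place of code of your own. Each camera call takes 0.05 s, during which the arm holds its last target. There are 200 camera calls.

## Task

Open the bathroom's water valve by turning its blue handwheel counter-clockwise, over as many grasps as it takes, until the orange pointer stands on the red tab at the dial's rim. Then swing the steel keeper bar shut across the wheel, past its sprung catch and fully home against its stop, so that the setting stays. Leave the other things on the counter where they are.

Things in the scene. Friction and masses are not known exactly. Their poses are not given: they have to be found in the camera images.
- valve: Fixed valve on a white base plate 250 (x) x 150 (y) x 12 mm; white dial 120 mm across, face 44 mm high; copper pipe stubs along y to 106 mm from the axis, under 45 mm high. Origin: on the counter under the wheel's upright axis. x points to the keeper's hinge post (100 mm from the axis, 24 mm thick); the latch block, with an end stop 107 mm high on its -y side, is at -x, 93 to 119 mm from the axis.
- wheel (a joint): Handwheel angle in rad, growing counter-clockwise seen from above (opening). It equals the angle from the valve's +x to the pointer. Hard stops at -0.05 and 6.1; it starts near the lower stop, so the tab can only be reached counter-clockwise. Stiff (0.12 N m); it stays where it is left.
- wheel_grip (a point): On the wheel's axis at the height to grip, 76 mm above the counter. The blue wheel is a solid round disc 62 mm across and 20 mm thick, from 64 to 84 mm above the counter (a 3 mm hub cap on top); free space 14 mm high below its rim, above the pointer.
- pointer_tip (a point): Tip of the orange pointer, a strip 6 mm wide turning with the wheel just above the dial, 54 mm from the axis, 50 mm above the counter.
- tab_mark (a point): Where the pointer tip must come: 54 mm from the wheel's axis, before the middle of the red tab, 50 mm above the counter. The tab is a fixed red block at the dial's rim, 12 mm wide along the rim, 56 to 72 mm from the axis, top at 50 mm; where on the rim it sits varies.
- keeper (a joint): Keeper bar angle in rad: 0 is shut, fully home, lying above the wheel along the valve's -x; it grows as the bar swings open towards the valve's +y (clockwise seen from above), to 1.8. It stays where it is left. From 0.085 down to 0.01 a sprung ball catch must be pushed over (5 N at the handle), then the bar rests against its stop.
- keeper_handle (a point): Middle of the bar's red upright pin, 14 mm thick, from 106 to 136 mm above the counter, 145 mm from the hinge; this point at 124 mm. The steel bar is 14 mm wide, from 94 to 106 mm above the counter, and reaches 216 mm from the hinge.
- keeper_hinge (a point): The keeper's upright hinge axis, at the bar's mid height (100 mm); fixed to the valve, 100 mm from the wheel's axis along the valve's +x.
- roll_near: Toilet roll standing near the valve on its -y side, 106 mm across, 98 mm high; origin under its middle. Leave alone.
- roll_far: Toilet roll standing at the far edge, 106 mm across, 98 mm high; origin under its middle. Leave alone.
- jar: Low amber jar with a metal cap, 56 mm across, 45 mm high, on the valve's +y side; the open keeper passes above it. Origin under its middle. Leave alone.
- wrench: Wrench lying beside the base plate on its -y side, 170 mm long, along its own x. Leave alone.
- shampoo: Green bottle, 64 mm across, 190 mm high, at the far right. Origin under its middle. Leave alone.
- tumbler: Blue tumbler, 72 mm across, 100 mm high, at the near left. Origin under its middle. Leave alone.

How it is judged:
By the outcome, as a careful person would: the job done as asked, in the order asked, and still so for the second after the job is handed in, with the robot touching nothing.
It also fails if it takes over 69 s, if anything falls off the work surface, if the arm or the gripper's body presses on something with over 40 N, if the wrist force passes 120 N, or if a joint passes its speed limit or range.

## Working session

There is one attempt and no reset: what is moved stays moved. The work goes in short steps, Python scripts to look and compute and a tool call to move; the robot and the scene stay as the last step left them, time stands still between calls to the robot, and variables do not carry over. Pictures are saved under pics/ and viewed, at most 10 in all, crops included, and the job is handed in when it is done.

Besides the shell and the picture viewer there is one more tool, called after "Request:" as a command line: name --argument value ..., lists and objects as JSON in quotes. arm_command: Moves the arm, as the interface text tells. Its arguments: {"type":"object","properties":{"moves":{"type":"array"},"fingers":{"type":"number"}},"required":["moves"]}

```bash
ls; mkdir -p pics; cat > h.py <<'E'
import numpy as np, cv2
from cell import env
def snap(n,f):
    fr=env.grab_frame(n); cv2.imwrite('pics/'+f,fr['color'][:,:,::-1]); return fr
def tool(p):
    from scipy.spatial.transform import Rotation as R
    s=env.observe(); return R.from_quat(s['eef_rot']).inv().apply(np.array(p)-s['eef_pos'])
E
python3 - <<'E'
from h import *
s=env.observe(); print(s['time_s'],s['eef_pos'],s['eef_rot'],s['wrist_force'])
for c in ['scene','side']:
    fr=snap(c,c+'0.png')
    for n in ['valve','wheel_grip','pointer_tip','tab_mark','keeper_handle','keeper_hinge','roll_near','jar','wrench','tumbler','shampoo','roll_far']:
        print(c,n,[(np.round(d['xyz'],1).tolist(),round(d['score'],2)) for d in env.spot_point(c,n)[:2]])
E
```

```text
pics
0.0 [214.9765641  586.12134762 238.55740488] [ 1.74984564e-01  9.84570573e-01 -1.02283162e-03 -3.79008932e-04] [-0.5762302   0.09582975  0.76039466]
scene valve [([471.6, -98.9, -1.4], 0.81)]
scene wheel_grip [([471.4, -96.5, 74.1], 0.53)]
scene pointer_tip [([528.7, -97.9, 51.3], 0.67)]
scene tab_mark []
scene keeper_handle [([566.5, 29.1, 121.8], 0.5), ([761.4, -30.4, -0.4], 0.37)]
scene keeper_hinge [([575.9, -110.7, 100.2], 0.79)]
scene roll_near [([420.1, -313.0, -0.3], 0.93), ([470.4, -97.2, 0.7], 0.71)]
scene jar [([458.6, 62.4, -2.2], 0.55)]
scene wrench [([407.3, -204.8, 2.0], 0.39)]
scene tumbler [([455.3, 61.8, -3.6], 0.21)]
scene shampoo [([754.3, -255.6, -4.1], 0.72)]
scene roll_far [([759.0, -32.1, -1.7], 0.66)]
side valve [([473.2, -92.4, -4.9], 0.86)]
side wheel_grip [([470.5, -94.5, 73.4], 0.58)]
side pointer_tip [([528.0, -96.4, 49.8], 0.87), ([375.3, 397.4, -1.9], 0.64)]
side tab_mark [([418.2, -100.1, 51.5], 0.41)]
side keeper_handle [([565.3, 26.8, 118.5], 0.85)]
side keeper_hinge [([572.3, -117.7, 93.8], 0.64)]
side roll_near [([420.6, -306.7, -4.9], 0.66), ([572.5, -117.0, 101.0], 0.42)]
side jar [([450.9, 65.9, 1.8], 0.8)]
side wrench [([409.5, -199.8, -2.6], 0.97)]
side tumbler [([375.2, 396.8, 1.6], 0.78)]
side shampoo [([746.1, -254.9, -1.3], 0.75)]
side roll_far [([761.8, -29.0, 1.3], 0.63)]
```

View pics/scene0.png

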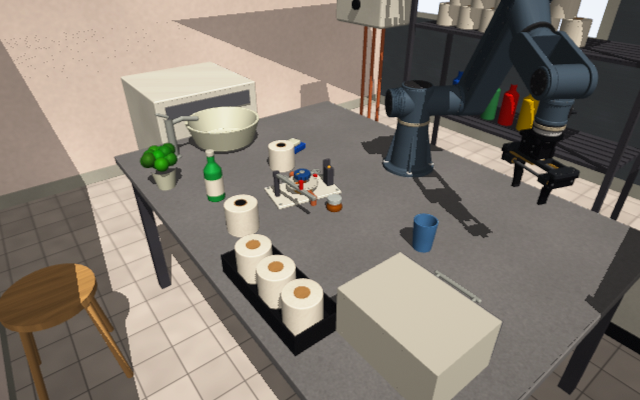

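View pics/side0.png

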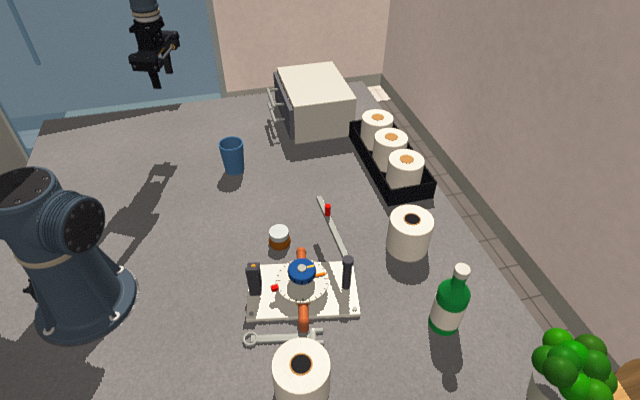

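The side view shows the wheel at about (302,271) and the pointer along +x (318,275). The red tab is at (274,287), on the far (-x) side, and the open keeper's pin is at (327,210). The scene view agrees with this. I'll move above the valve for a close look.

Request:
arm_command --moves '[[[-476,-552,-60,0],[-476,-552,-60,0],[-476,-552,-60,0],[-476,-552,-60,0],[-476,-552,-60,0],[-476,-552,-60,0],[-476,-552,-60,0],[-476,-552,-60,0],[-476,-552,-60,0],[-476,-552,-60,0],[-476,-552,-60,0],[-476,-552,-60,0]]]' --fingers 1

```text
time_s: 2.5
eef_pos: [426.3, 25.0, 289.3]
eef_rot: [0.175, 0.985, 0.0, 0.001]
wrist_force: [0.8, 1.0, -0.5]
grip_width: 0.998
grip_force: 0.0
```

Request:
arm_command --moves '[[[-84,-98,-10,0],[-84,-98,-10,0],[-84,-98,-10,0],[-84,-98,-10,0],[-84,-98,-10,0]]]'

```text
time_s: 3.0
eef_pos: [470.6, -94.2, 298.6]
eef_rot: [0.176, 0.984, 0.0, -0.0]
wrist_force: [-0.1, 0.3, -0.7]
grip_width: 0.996
grip_force: 0.0
```

```bash
python3 - <<'E'
from h import *
s=env.observe(); print(s['time_s'],s['eef_pos'],s['eef_rot'],s['joint_pos'])
fr=snap('wrist','w0.png'); print(np.round(fr['tool_from_camera'],3).tolist())
for n in ['valve','wheel_grip','pointer_tip','tab_mark','keeper_handle','keeper_hinge','jar']:
    print(n,[(np.round(d['xyz'],1).tolist(),round(d['score'],2)) for d in env.spot_point('wrist',n)[:2]])
E
```

```text
3.0 [470.62592686 -94.15277439 298.55929263] [ 1.75837011e-01  9.84419115e-01  3.50873268e-04 -4.78719155e-04] [-4.31108978e-01  2.56995160e-01  1.70824907e+00  4.74494857e-04
  1.17745167e+00 -1.64857542e+00]
[[-0.0, -0.967, -0.253, 68.698], [1.0, -0.0, -0.0, -0.326], [0.0, -0.253, 0.967, -144.936], [0.0, 0.0, 0.0, 1.0]]
valve [([478.1, -92.6, -3.0], 0.85)]
wheel_grip [([474.5, -97.5, 76.0], 0.81)]
pointer_tip [([534.4, -96.0, 48.8], 0.6)]
tab_mark [([422.9, -101.1, 50.0], 0.46)]
keeper_handle [([562.2, 28.7, 126.3], 0.85)]
keeper_hinge [([572.1, -116.7, 97.8], 0.94)]
jar [([450.9, 63.8, -1.8], 0.58), ([478.0, -96.9, -3.0], 0.45)]
```

View pics/w0.png

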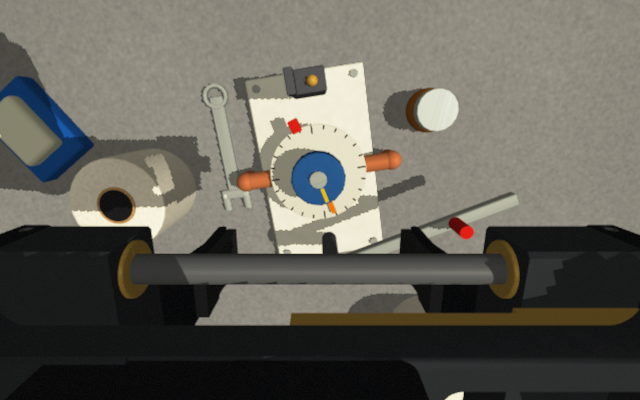

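The wrist view shows the hub at (318,180), pointer tip at (334,212), tab at (294,126), catch ball at (312,80), and pipe ends at (245,181) and (395,159). The hand hides the hinge post. Next I'll work out the angles and the post height.

```bash
cat >> h.py <<'E'
from scipy.spatial.transform import Rotation as R
def world_cam(n,fr,s=None):
    if n=='wrist':
        T=np.eye(4);T[:3,:3]=R.from_quat(s['eef_rot']).as_matrix();T[:3,3]=s['eef_pos'];return T@fr['tool_from_camera']
    T=np.eye(4);T[:3,:3]=cv2.Rodrigues(np.array(fr['rvec'],float))[0];T[:3,3]=np.ravel(fr['tvec']);return np.linalg.inv(T)
def cloud(fr,T):
    v,u=np.mgrid[:400,:640];d=fr['depth']
    P=np.stack([(u-fr['cx'])/fr['fx']*d,(v-fr['cy'])/fr['fy']*d,d],-1)
    return P@T[:3,:3].T+T[:3,3]
def at_z(fr,T,u,v,z):
    r=T[:3,:3]@[(u-fr['cx'])/fr['fx'],(v-fr['cy'])/fr['fy'],1];return T[:3,3]+r*(z-T[2,3])/r[2]
E
python3 - <<'E'
from h import *
s=env.observe(); fr=env.grab_frame('wrist');T=world_cam('wrist',fr,s);P=cloud(fr,T)
c=fr['color'].astype(int);r,g,b=c[...,0],c[...,1],c[...,2];ok=fr['depth']>0
D=np.hypot(P[...,0]-473,P[...,1]+96)
blue=(b>1.5*r+20)&(D<45)&(P[...,2]>70)&ok
q=P[blue];print('wheel',(q.max(0)+q.min(0))/2,q.max(0)-q.min(0),len(q))
(cx,cy),rad=cv2.minEnclosingCircle(q[:,:2].astype(np.float32)[(q[:,2]>80)]);print('circ',cx,cy,rad)
ctr=np.array([cx,cy])
red=(r>150)&(g<60)&(b<60)
for nm,m in [('tab',red&(D<85)&(P[...,2]<60)),('pin',red&(D>100)&(P[...,2]>90)),('orange',(r>180)&(g>100)&(b<80)&(D<60)&(P[...,2]<60)&(P[...,2]>40)),('ball',(r>150)&(g>90)&(b<90)&(D>90)&(D<130)),('pipe',(r>150)&(g>60)&(g<130)&(b<100)&(D>70)&(P[...,2]<60)&(P[...,2]>20)&(D<115))]:
    q=P[m&ok]
    if len(q): 
        a=np.median(q,0);d=a[:2]-ctr;print(nm,len(q),a,np.hypot(*d),np.arctan2(d[1],d[0]),q[:,2].max())
for u,v,z in [(245,181,30),(395,159,30),(334,212,50)]: print(at_z(fr,T,u,v,z))
for n in ['side','scene']:
    fr=env.grab_frame(n);T=world_cam(n,fr);P=cloud(fr,T);c=fr['color'];ok=fr['depth']>0
    H=np.hypot(P[...,0]-572,P[...,1]+117)
    q=P[(H<25)&ok&(P[...,2]>60)];print(n,'post',len(q),q.max(0),np.median(q,0),np.percentile(q[:,2],[50,80,95]))
    bar=P[ok&(abs(P[...,2]-104)<8)&(P[...,1]>-95)&(P[...,1]<90)&(P[...,0]>540)&(P[...,0]<600)]
    if len(bar)>20: print('bar',len(bar),bar.min(0),bar.max(0),np.polyfit(bar[:,1],bar[:,0],1))
E
```

```text
wheel [472.90077201 -96.17676366  78.88933017] [58.74293144 59.58250569 14.7222644 ] 1838
circ 472.950927734375 -95.913330078125 30.05531883239746
tab 112 [ 410.62497482 -102.43756242   49.81531311] 62.666498338447994 -3.0372932852019576 51.52960271553434
pin 133 [566.1063274   28.52235873 135.98984076] 155.44185130079507 0.928177178467194 138.08842139026348
orange 46 [520.01710066 -94.72912465  49.16402486] 47.081068133559924 0.02515512868052062 51.07280033592298
ball 338 [460.7423603  -62.70363803  38.35843292] 35.38266192344437 1.9230817566117822 91.9299891530012
pipe 736 [482.54292628 -25.63906979  37.09006626] 70.9258633742983 1.4351408594799944 49.70563487195216
[ 453.93743857 -188.35569217   30.        ]
[493.32274611   2.52885267  30.        ]
[527.09326949 -92.75532414  50.        ]
side post 229 [582.71510208 -93.52444066 113.26654227] [ 568.8550979  -120.81353953  102.201939  ] [102.201939   109.44026444 110.79967969]
bar 368 [556.61394827 -94.37852698  96.0225861 ] [576.14773039  89.11894937 111.88470234] [-3.97043076e-02  5.65375505e+02]
scene post 88 [583.27681716 -93.42453461 113.06080356] [ 575.2006775  -108.35587558   94.63140557] [ 94.63140557 108.72126187 111.1033986 ]
bar 188 [555.57732979 -94.7118544   96.34898473] [579.86175109  88.16948966 111.71696563] [-3.44836070e-02  5.69070907e+02]
```

Request:
arm_command --moves '[[[-3,-1,50,8],[-3,-1,100,16],[-3,-1,130,24],[-3,-1,150,32],[-3,-1,150,40],[-3,-1,150,48],[-3,-1,150,56],[-3,-1,150,64],[-3,-1,150,72],[-3,-1,150,80],[-3,-1,150,88],[-3,-1,150,96]]]' --fingers 1

```text
time_s: 4.75
eef_pos: [473.7, -95.9, 148.8]
eef_rot: [0.85, 0.526, 0.0, 0.0]
wrist_force: [0.1, -0.3, -0.5]
grip_width: 0.998
grip_force: 0.0
```

Request:
arm_command --moves '[[[0,0,0,8],[0,0,0,16],[0,0,0,24],[0,0,0,32],[0,0,0,40],[0,0,0,48],[0,0,0,56],[0,0,0,64],[0,0,0,72],[0,0,0,80],[0,0,0,84],[0,0,0,84]]]'

```text
time_s: 5.95
eef_pos: [473.7, -96.0, 148.8]
eef_rot: [0.985, -0.175, 0.0, 0.0]
wrist_force: [-0.4, 0.6, -0.2]
grip_width: 0.998
grip_force: 0.0
```

```bash
python3 - <<'E'
from h import *
s=env.observe(); print(s['time_s'],s['eef_pos'],s['eef_rot'],s['joint_pos'],s['wrist_force'],tool([473,-96,75]))
fr=snap('wrist','w1.png')
for n in ['wheel_grip']:
    print(n,[(np.round(d['xyz'],1).tolist(),round(d['score'],2)) for d in env.spot_point('wrist',n)[:2]])
E
```

```text
5.95 [473.67167324 -95.96719926 148.81950009] [ 9.84592462e-01 -1.74864677e-01  1.59924470e-04  5.13417834e-05] [-4.31627532e-01  4.83882246e-01  1.87108515e+00 -2.59905894e-05
  7.86289830e-01  1.49072381e+00] [-0.42484979  0.64726253 -0.15085175] [-0.64387496  0.25874486 73.81930161]
wheel_grip [([475.0, -96.5, 75.9], 0.75)]
```

Request:
arm_command --moves '[[[0,0,30,0],[0,0,60,0],[0,0,74,0],[0,0,74,0],[0,0,74,0]]]'

```text
time_s: 6.55
eef_pos: [473.6, -96.0, 74.8]
eef_rot: [0.985, -0.175, -0.0, -0.0]
wrist_force: [-0.6, -0.2, -0.2]
grip_width: 1.001
grip_force: 0.0
```

Request:
arm_command --moves '[[[0,0,0,0],[0,0,0,0],[0,0,0,0],[0,0,0,0],[0,0,0,0],[0,0,0,0]]]' --fingers 0

```text
time_s: 7.15
eef_pos: [473.8, -95.8, 75.3]
eef_rot: [0.985, -0.175, 0.001, -0.0]
wrist_force: [0.9, 2.6, 4.7]
grip_width: 0.71
grip_force: 30.0
```

Request:
arm_command --moves '[[[0,0,0,-7],[0,0,0,-15],[0,0,0,-23],[0,0,0,-31],[0,0,0,-39],[0,0,0,-47],[0,0,0,-55],[0,0,0,-63],[0,0,0,-71],[0,0,0,-79],[0,0,0,-87],[0,0,0,-87]]]'

```text
time_s: 8.35
eef_pos: [473.6, -95.4, 75.3]
eef_rot: [0.834, 0.552, 0.0, -0.0]
wrist_force: [1.0, 4.1, 6.4]
grip_width: 0.702
grip_force: 30.0
```

```bash
python3 - <<'E'
from h import *
s=env.observe(); print(s['time_s'],s['eef_pos'],s['joint_pos'],s['wrist_force'],s['wrist_torque'])
fr=snap('side','s1.png')
cv2.imwrite('pics/s1.png',cv2.resize(fr['color'][230:340,220:380,::-1],None,fx=4,fy=4))
for c in ['side','scene']:
  env.grab_frame(c)
  for n in ['pointer_tip','tab_mark']:
    print(n,[(np.round(d['xyz'],1).tolist(),round(d['score'],2)) for d in env.spot_point(c,n)[:2]])
E
```

```text
8.35 [473.63578322 -95.38221882  75.26829334] [-4.30989644e-01  6.23577317e-01  1.91876757e+00  1.29827053e-03
  5.98885855e-01 -3.01678509e-02] [1.01423735 4.07455176 6.41516475] [ 5.95874687e-01 -4.21547310e-04  1.99582751e-01]
pointer_tip []
tab_mark []
pointer_tip [([478.8, -41.5, 49.7], 0.76)]
tab_mark []
```

View pics/s1.png

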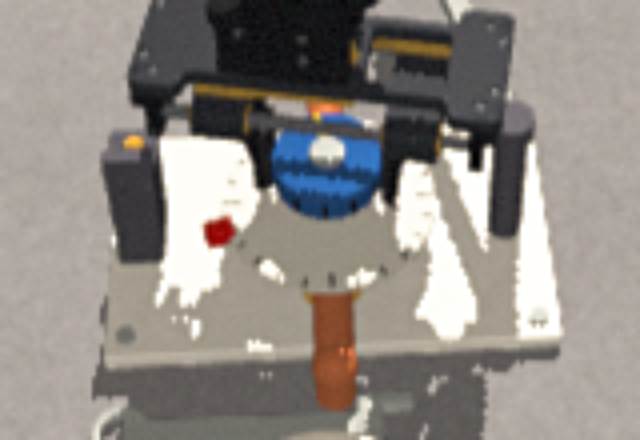

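The wheel is following the hand. In the crop the tab is at (218,232) and the pointer is hidden behind the wheel. Scene-camera pointer angle is about 1.5 rad. I'll continue turning.

Request:
arm_command --moves '[[[0,0,0,-8],[0,0,0,-16],[0,0,0,-24],[0,0,0,-32],[0,0,0,-40],[0,0,0,-48],[0,0,0,-56],[0,0,0,-64],[0,0,0,-72],[0,0,0,-80],[0,0,0,-85],[0,0,0,-85]]]'

```text
time_s: 9.9
eef_pos: [473.3, -95.5, 75.3]
eef_rot: [0.242, 0.97, 0.0, -0.0]
wrist_force: [0.7, 4.1, 6.7]
grip_width: 0.706
grip_force: 30.0
```

```bash
python3 - <<'E'
from h import *
s=env.observe(); print(s['time_s'],s['eef_pos'],s['joint_pos'],s['wrist_force'],s['wrist_torque'])
for c in ['side','wrist','scene']:
  s=env.observe();fr=snap(c,c+'2.png');T=world_cam(c,fr,s);P=cloud(fr,T)
  if c=='side': cv2.imwrite('pics/side2.png',cv2.resize(fr['color'][230:340,220:380,::-1],None,fx=4,fy=4))
  k=fr['color'].astype(int);r,g,b=k[...,0],k[...,1],k[...,2]
  D=np.hypot(P[...,0]-473,P[...,1]+96);ok=(fr['depth']>0)&(P[...,2]>44)&(P[...,2]<60)
  for nm,m in [('tab',(r>100)&(g<50)&(b<60)&(D<80)),('ptr',(r>150)&(g>80)&(b<90)&(g<190)&(D<58)&(D>35))]:
    q=P[m&ok]
    if len(q): a=q.mean(0);print(c,nm,len(q),a,np.arctan2(a[1]+96,a[0]-473)%6.283,np.hypot(a[1]+96,a[0]-473))
  for n in ['pointer_tip','tab_mark']:
    print(c,n,[(np.round(d['xyz'],1).tolist(),round(d['score'],2)) for d in env.spot_point(c,n)[:2]])
E
```

```text
9.9 [473.27580282 -95.47790878  75.26569238] [-4.31247835e-01  6.23494922e-01  1.91909329e+00  5.84511794e-04
  5.99273332e-01 -1.51284030e+00] [0.68728524 4.07386504 6.71750761] [0.44717002 0.03303014 0.14528404]
side tab 29 [ 408.99294628 -104.99474895   49.26944806] 3.281020575000705 64.63596857965034
side pointer_tip []
side tab_mark [([418.1, -102.6, 51.9], 0.37)]
wrist tab 697 [ 409.67383404 -101.92325435   49.60308202] 3.2346716448120043 63.602580428635186
wrist ptr 404 [428.89374914 -91.20444433  48.75974191] 3.0332907374973064 44.3661889217059
wrist pointer_tip [([423.8, -93.7, 50.2], 0.63)]
wrist tab_mark [([419.1, -98.3, 51.6], 0.66)]
scene tab 9 [411.53937808 -98.17818651  48.52956233] 3.1768328788040114 61.499207662547256
scene ptr 7 [429.45773771 -90.20934136  48.18377311] 3.009379077921203 43.92562273861586
scene pointer_tip [([422.1, -90.4, 53.1], 0.55)]
scene tab_mark []
```

View pics/side2.png

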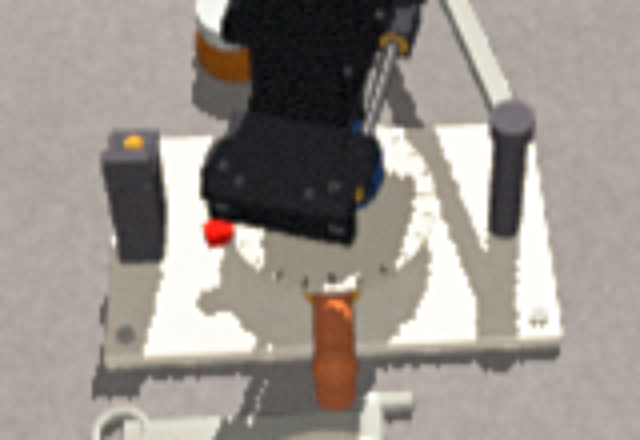

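The side view has the hand over the dial, with the tab at (218,232). The wrist camera gives the pointer at 3.033 rad and the tab at 3.235 rad, so about 11.5° remain.

Request:
arm_command --moves '[[[0,0,0,-6],[0,0,0,-11.5],[0,0,0,-11.5],[0,0,0,-11.5]]]'

```text
time_s: 10.75
eef_pos: [473.3, -95.5, 75.3]
eef_rot: [0.145, 0.989, 0.0, -0.0]
wrist_force: [-0.6, 2.1, 5.9]
grip_width: 0.707
grip_force: 30.0
```

```bash
cat > m.py <<'E'
from h import *
def meas(f=None,C=(473,-95.8)):
  s=env.observe();fr=env.grab_frame('wrist');T=world_cam('wrist',fr,s);P=cloud(fr,T)
  if f: cv2.imwrite('pics/'+f,fr['color'][:,:,::-1])
  k=fr['color'].astype(int);r,g,b=k[...,0],k[...,1],k[...,2]
  D=np.hypot(P[...,0]-C[0],P[...,1]-C[1]);ok=(fr['depth']>0)&(P[...,2]>44)&(P[...,2]<60)
  o=(r>150)&(g>80)&(b<90)&(g<190)
  for nm,m in [('tab',(r>100)&(g<50)&(b<60)&(D<80)),('ptr',o&(D<58)&(D>35)),('ptr out',o&(D<58)&(D>48))]:
    q=P[m&ok]
    if len(q): a=q.mean(0);print(nm,len(q),a,np.arctan2(a[1]-C[1],a[0]-C[0])%6.283,np.hypot(a[1]-C[1],a[0]-C[0]))
  for n in ['pointer_tip','tab_mark']:
    print(n,[(np.round(d['xyz'],1).tolist(),round(d['score'],2)) for d in env.spot_point('wrist',n)[:2]])
E
python3 -c "
from m import *
meas('w3.png')"
```

```text
tab 700 [ 409.7095623  -102.16562838   49.72712741] 3.2416482861391014 63.609753414482924
ptr 175 [ 423.31533414 -100.67796516   48.58762781] 3.2392721941931355 49.92354720808736
ptr out 132 [ 422.34941371 -100.89765794   48.53440316] 3.2417131975704843 50.90646332257316
pointer_tip [([423.5, -103.3, 52.8], 0.72), ([450.0, 64.7, -1.1], 0.39)]
tab_mark [([423.2, -99.2, 51.2], 0.94), ([474.1, -97.5, 75.3], 0.69)]
```

View pics/w3.png

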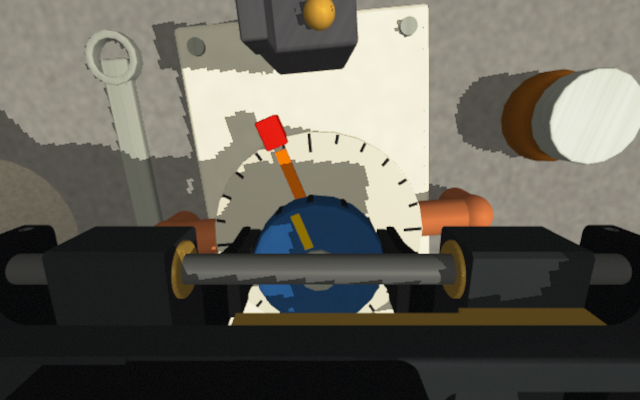

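The pointer, from (300,195) to (283,155), lies on the line to the middle of the tab at (271,132). Measured angles agree at 3.242 rad. I'll release and lift.

Request:
arm_command --moves '[[[0,0,0,0],[0,0,0,0],[0,0,0,0],[0,0,0,0],[0,0,0,0],[0,0,0,0]]]' --fingers 1

```text
time_s: 11.5
eef_pos: [473.4, -95.9, 74.7]
eef_rot: [0.145, 0.989, 0.0, -0.0]
wrist_force: [-0.4, 0.1, -0.3]
grip_width: 0.998
grip_force: 0.0
```

Request:
arm_command --moves '[[[0,0,-20,0],[0,0,-60,0],[0,0,-110,0],[0,0,-160,0],[0,0,-200,0],[0,0,-225,0],[0,0,-225,0],[0,0,-225,0]]]'

```text
time_s: 12.3
eef_pos: [473.1, -95.8, 299.8]
eef_rot: [0.145, 0.989, -0.0, 0.0]
wrist_force: [0.8, 0.1, -0.5]
grip_width: 1.005
grip_force: 0.0
```

```bash
python3 - <<'E'
from m import *
meas('w4.png')
s=env.observe(); print(s['time_s'],s['eef_pos'],s['eef_rot'],s['joint_pos'])
for c in ['wrist','side','scene']:
  s=env.observe();fr=env.grab_frame(c);T=world_cam(c,fr,s);P=cloud(fr,T);k=fr['color'].astype(int)
  m=(k[...,0]>110)&(k[...,1]<60)&(k[...,2]<60)&(P[...,2]>100)&(P[...,2]<145)&(np.hypot(P[...,0]-566,P[...,1]-28)<40)
  q=P[m];print(c,len(q),q.min(0) if len(q) else '',q.max(0) if len(q) else '')
  print([(np.round(d['xyz'],1).tolist(),round(d['score'],2)) for n in ['keeper_handle','keeper_hinge'] for d in env.spot_point(c,n)[:1]])
for x in ([566,28.5,215],): print(tool(x))
E
```

```text
tab 109 [ 410.00932561 -102.52888673   49.86771409] 3.2478273138295384 63.34905663390594
ptr 77 [ 428.56503618 -100.5678551    48.76512123] 3.2482980084729993 44.690026313604804
ptr out 25 [ 422.08827836 -101.34646772   48.588014  ] 3.249922235575233 51.21295445999499
pointer_tip [([420.0, -103.2, 50.0], 0.76)]
tab_mark [([416.2, -99.7, 50.2], 0.5)]
12.45 [472.37133573 -95.46169385 298.08927916] [ 1.44878960e-01  9.89447447e-01  5.40102558e-04 -1.88281795e-03] [-4.31802779e-01  2.61703789e-01  1.70279168e+00 -2.98769698e-05
  1.18101460e+00 -1.71180585e+00]
wrist 141 [559.58877925  21.92577625 111.88404648] [573.0701812   34.48404517 137.61826723]
[([563.9, 29.2, 122.8], 0.65), ([576.1, -115.9, 101.2], 0.67)]
side 60 [559.89193962  21.45270832 105.49600258] [570.11185376  35.03582748 138.35707995]
[([568.5, 28.6, 118.7], 0.93), ([571.9, -116.6, 98.5], 0.68)]
scene 38 [559.89738458  14.95122575 105.27019797] [572.25033018  39.46747221 137.93525199]
[([565.0, 29.1, 122.2], 0.63), ([572.0, -109.3, 99.1], 0.97)]
[-53.09922143 145.67019675  84.57571827]
```

Request:
arm_command --moves '[[[-53,146,20,8],[-53,146,40,16],[-53,146,60,24],[-53,146,85,32],[-53,146,85,40],[-53,146,85,48],[-53,146,85,56],[-53,146,85,64],[-53,146,85,71],[-53,146,85,71],[-53,146,85,71]]]' --fingers 0.6

```text
time_s: 14.0
eef_pos: [566.1, 28.8, 214.7]
eef_rot: [0.692, 0.722, -0.0, -0.0]
wrist_force: [-0.1, 0.2, -0.1]
grip_width: 0.601
grip_force: 0.0
```

```bash
python3 - <<'E'
from h import *
s=env.observe(); print(s['time_s'],s['eef_pos'],s['eef_rot'],s['joint_pos'],s['grip_width']);print(tool([566,28.3,128]))
E
```

```text
14.0 [566.06741278  28.79445487 214.73864175] [ 6.91580706e-01  7.22299194e-01 -2.42593914e-05 -3.45653579e-05] [-1.46286921e-01  4.79952475e-01  1.60703525e+00  5.27060905e-07
  1.05468939e+00 -1.89733100e-01] 0.6010296620560922
[-4.92481044e-01 -8.16377697e-02  8.67386408e+01]
```

Request:
arm_command --moves '[[[0,0,40,0],[0,0,70,0],[0,0,86,0],[0,0,86,0],[0,0,86,0]]]'

```text
time_s: 14.5
eef_pos: [566.4, 28.7, 129.0]
eef_rot: [0.692, 0.722, 0.0, 0.0]
wrist_force: [1.3, -0.2, -0.3]
grip_width: 0.602
grip_force: 0.0
```

Request:
arm_command --moves '[[[0,0,0,0],[0,0,0,0],[0,0,0,0],[0,0,0,0],[0,0,0,0],[0,0,0,0]]]' --fingers 0

```text
time_s: 15.1
eef_pos: [566.1, 28.8, 129.0]
eef_rot: [0.692, 0.721, 0.0, 0.0]
wrist_force: [-0.3, 0.6, 1.5]
grip_width: 0.15
grip_force: 30.0
```

```bash
cat > arc.py <<'E'
from h import *
import sys
# arc rows: tool frame now; hinge & radius
def arc(p0,H,dphis,R0):
    d=np.array(p0)-H; 
    for a in dphis:
        w=H+R.from_euler('z',a).as_matrix()[:2,:2]@d-p0
        print(np.round(R0.inv().apply([w[0],w[1],0])[:2],1).tolist(),round(-np.degrees(a),1))
E
python3 - <<'E'
from arc import *
s=env.observe();print(s['time_s'],s['eef_pos'],s['joint_pos'],s['wrist_force'],s['wrist_torque'])
H=np.array([571,-116.3]);p=np.array(s['eef_pos'][:2]);d=p-H;print(np.hypot(*d),np.arctan2(d[1],d[0]))
arc(p,H,np.radians([2,5,9,13,17,21,25,29,33,37,40,40]),R.from_quat(s['eef_rot']))
E
```

```text
15.1 [566.14330863  28.81538042 128.95066283] [-1.46249111e-01  6.01481701e-01  1.67814736e+00  4.96939534e-05
  8.61627869e-01 -1.87220163e-01] [-0.26817906  0.64693109  1.47058868] [-0.1161159   0.09052627  0.00370015]
145.19662904260247 1.6042516315142195
[-0.1, -5.1] -2.0
[-0.5, -12.7] -5.0
[-1.6, -22.7] -9.0
[-3.5, -32.7] -13.0
[-6.0, -42.5] -17.0
[-9.3, -52.1] -21.0
[-13.1, -61.5] -25.0
[-17.7, -70.5] -29.0
[-22.8, -79.3] -33.0
[-28.6, -87.6] -37.0
[-33.3, -93.6] -40.0
[-33.3, -93.6] -40.0
```

Gripped (the opening reads about 13 mm, close to the 14 mm pin). Now the first part of the arc.

Request:
arm_command --moves '[[[-0.1,-5.1,0,-2],[-0.5,-12.7,0,-5],[-1.6,-22.7,0,-9],[-3.5,-32.7,0,-13],[-6,-42.5,0,-17],[-9.3,-52.1,0,-21],[-13.1,-61.5,0,-25],[-17.7,-70.5,0,-29],[-22.8,-79.3,0,-33],[-28.6,-87.6,0,-37],[-33.3,-93.6,0,-40],[-33.3,-93.6,0,-40]]]'

```text
time_s: 16.3
eef_pos: [473.9, -9.0, 128.9]
eef_rot: [0.404, 0.915, -0.0, 0.0]
wrist_force: [1.0, -0.3, -1.2]
grip_width: 0.149
grip_force: 30.0
```

```bash
python3 - <<'E'
from arc import *
s=env.observe();print(s['time_s'],s['eef_pos'],s['joint_pos'],s['wrist_force'],s['wrist_torque'],s['grip_width'])
H=np.array([571,-116.3]);p=np.array(s['eef_pos'][:2]);d=p-H;r=np.hypot(*d);a=np.arctan2(d[1],d[0]);print(r,a,np.degrees(2.938-a))
arc(p,H,np.radians([2,5,9,13,17,21,25,28,30,32,34,36.4]),R.from_quat(s['eef_rot']))
E
```

```text
16.3 [473.93673125  -8.97245413 128.94579361] [-2.55070152e-01  5.11420055e-01  1.90924520e+00 -5.34210506e-04
  7.20070347e-01 -9.92956529e-01] [ 0.95598662 -0.25206418 -1.23745916] [-0.19142306 -0.09446966  0.03229077] 0.14926524887041176
144.70825906987352 2.306017765945377 36.20991473857887
[-0.1, -5.1] -2.0
[-0.5, -12.6] -5.0
[-1.7, -22.6] -9.0
[-3.6, -32.6] -13.0
[-6.2, -42.3] -17.0
[-9.5, -51.9] -21.0
[-13.4, -61.2] -25.0
[-16.7, -68.0] -28.0
[-19.2, -72.4] -30.0
[-21.8, -76.8] -32.0
[-24.5, -81.0] -34.0
[-28.0, -86.0] -36.4
```

Request:
arm_command --moves '[[[-0.1,-5.1,0,-2],[-0.5,-12.6,0,-5],[-1.7,-22.6,0,-9],[-3.6,-32.6,0,-13],[-6.2,-42.3,0,-17],[-9.5,-51.9,0,-21],[-13.4,-61.2,0,-25],[-16.7,-68,0,-28],[-19.2,-72.4,0,-30],[-21.8,-76.8,0,-32],[-24.5,-81,0,-34],[-24.5,-81,0,-34]]]'

```text
time_s: 17.5
eef_pos: [431.1, -81.7, 129.0]
eef_rot: [0.119, 0.993, -0.001, 0.0]
wrist_force: [-2.2, -6.1, 1.5]
grip_width: 0.151
grip_force: 30.0
```

```bash
python3 - <<'E'
from arc import *
s=env.observe();print(s['time_s'],s['eef_pos'],s['joint_pos'],s['wrist_force'],s['wrist_torque'],s['grip_width'])
H=np.array([571,-116.3]);p=np.array(s['eef_pos'][:2]);d=p-H;r=np.hypot(*d);a=np.arctan2(d[1],d[0]);print(r,a,np.degrees(2.938-a))
arc(p,H,np.radians([1,2,3,4,5]),R.from_quat(s['eef_rot']))
E
```

```text
17.5 [431.08612094 -81.70889282 129.01291584] [-0.44219894  0.47989324  1.99450559 -0.00210857  0.66590855 -1.77338564] [-2.22866439 -6.08453627  1.49945459] [-1.03421692  0.36541097  0.06758895] 0.150939773324285
144.12646616265909 2.899221404262372 2.221849871210106
[-0.0, -2.5] -1.0
[-0.1, -5.0] -2.0
[-0.2, -7.5] -3.0
[-0.3, -10.1] -4.0
[-0.5, -12.6] -5.0
```

Request:
arm_command --moves '[[[0,-2.5,0,-1],[-0.1,-5,0,-2],[-0.1,-6.5,0,-2.5],[-0.1,-6.5,0,-2.5]]]'

```text
time_s: 17.9
eef_pos: [429.8, -86.8, 128.9]
eef_rot: [0.098, 0.995, 0.001, 0.001]
wrist_force: [2.5, 3.7, 1.1]
grip_width: 0.148
grip_force: 30.0
```

```bash
python3 - <<'E'
from arc import *
s=env.observe();print(s['time_s'],s['eef_pos'],s['wrist_force'],s['wrist_torque'],s['grip_width'])
H=np.array([571,-116.3]);p=np.array(s['eef_pos'][:2]);d=p-H;r=np.hypot(*d);a=np.arctan2(d[1],d[0]);print(r,a,np.degrees(2.938-a))
E
```

```text
17.9 [429.8325834  -86.76064087 128.89065529] [2.48609733 3.74196017 1.05268837] [ 0.75748681 -0.58180782 -0.03434631] 0.14820880425229713
144.22487041966423 2.935318365663476 0.15364632968019737
```

Request:
arm_command --moves '[[[0,-1.5,0,-0.5],[0,-3,0,-0.5],[0,-3,0,-0.5],[0,-3,0,-0.5]]]'

```text
time_s: 18.3
eef_pos: [429.7, -87.1, 128.9]
eef_rot: [0.095, 0.995, 0.003, 0.001]
wrist_force: [7.1, 16.4, 1.7]
grip_width: 0.148
grip_force: 30.0
```

The bar is hard against its stop: a 3 mm push moved it 0.3 mm at about 17 N. I'll ease off, release, lift and check.

Request:
arm_command --moves '[[[0,2.5,0,0],[0,2.5,0,0]]]'

```text
time_s: 18.5
eef_pos: [429.8, -86.8, 128.9]
eef_rot: [0.093, 0.996, 0.001, 0.001]
wrist_force: [3.8, 5.7, 1.3]
grip_width: 0.148
grip_force: 30.0
```

Request:
arm_command --moves '[[[0,0,0,0],[0,0,0,0],[0,0,0,0],[0,0,0,0],[0,0,-30,0],[0,0,-70,0],[0,0,-115,0],[0,0,-160,0],[0,0,-180,0],[0,0,-180,0],[0,0,-180,0]]]' --fingers 0.6

```text
time_s: 19.6
eef_pos: [428.4, -87.7, 308.5]
eef_rot: [0.093, 0.996, -0.0, -0.0]
wrist_force: [-1.1, -0.0, -0.4]
grip_width: 0.598
grip_force: 0.0
```

```bash
python3 - <<'E'
from m import *
meas('w5.png')
for c in ['wrist','side']:
  s=env.observe();fr=env.grab_frame(c);T=world_cam(c,fr,s);P=cloud(fr,T);k=fr['color'].astype(int)
  if c=='side': cv2.imwrite('pics/side5.png',cv2.resize(fr['color'][180:380,200:420,::-1],None,fx=3,fy=3))
  m=(k[...,0]>110)&(k[...,1]<60)&(k[...,2]<60)&(P[...,2]>100)&(P[...,2]<145)&(np.hypot(P[...,0]-429,P[...,1]+87)<40)
  q=P[m];print(c,len(q),(q.min(0)+q.max(0))/2 if len(q) else '')
  print([(n,np.round(d['xyz'],1).tolist(),round(d['score'],2)) for n in ['keeper_handle','keeper_hinge','jar','wrench','roll_near'] for d in env.spot_point(c,n)[:1]])
s=env.observe();print(s['time_s'],s['eef_pos'],s['wrist_force'])
E
```

```text
tab 104 [ 410.57518623 -102.34586264   49.7550167 ] 3.2458854758417477 62.767074899860035
ptr 67 [ 428.72833372 -100.32107609   48.77472045] 3.243175761946666 44.501916407594685
ptr out 21 [ 421.86103431 -100.8908577    48.53202942] 3.2406299245239936 51.39173711821374
pointer_tip []
tab_mark [([419.7, -99.4, 49.4], 0.54)]
wrist 165 [429.22547183 -87.24850735 120.69977947]
[('keeper_handle', [428.2, -87.2, 123.8], 0.76), ('keeper_hinge', [572.4, -113.8, 100.5], 0.59), ('jar', [448.3, 65.9, -0.2], 0.56), ('wrench', [409.5, -203.5, 0.4], 0.88), ('roll_near', [418.7, -311.3, -0.8], 0.65)]
side 74 [429.09598485 -87.53002136 123.13350001]
[('keeper_handle', [426.4, -85.2, 119.3], 0.76), ('keeper_hinge', [572.9, -118.9, 96.8], 0.8), ('jar', [451.6, 65.0, -0.9], 0.61), ('wrench', [408.9, -199.3, 0.2], 0.96), ('roll_near', [419.8, -309.6, -0.0], 0.6)]
20.35 [428.98404004 -87.8032253  308.77423958] [0.53739832 0.37902829 0.36993251]
```

View pics/w5.png

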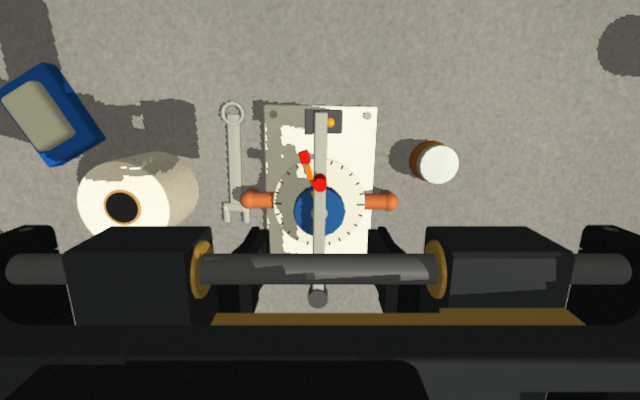

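View pics/side5.png

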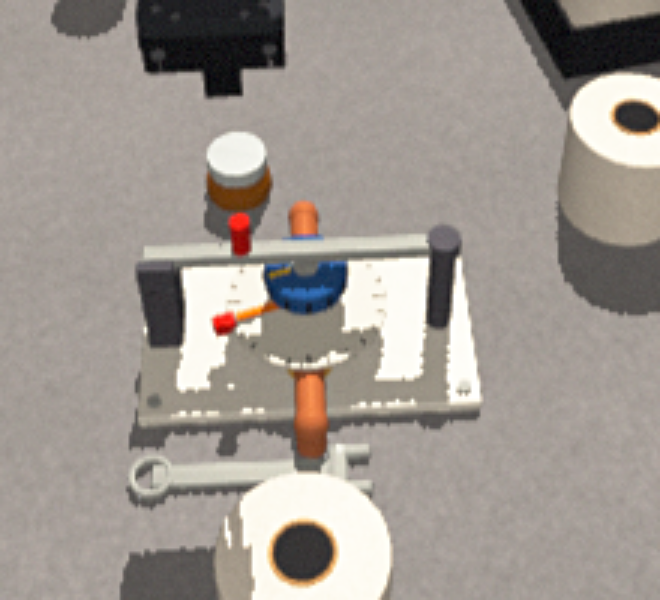

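The bar lies along the valve's -x, past the catch ball at (331,122) and against its stop. The pointer at (308,170) is in line with the tab at (304,157), and the neighbouring objects haven't moved. I'll hand it in.

```bash
python3 -c "
from cell import env
print(env.sign_off())"
```

```text
the job is handed in; nothing more can be done
None
```

I turned the wheel counter-clockwise until the pointer stood on the red tab, then shut the keeper past its catch against its stop, and handed the job in at about 20 s; the jar, wrench and near roll measured in place, and the tumbler, shampoo and far roll were not re-measured.

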